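# Load the matching rocker hub onto the keyed test shaft

### The job

Three metal rocker hubs for the blood mixer stand in the lanes of a store, behind a sliding gate, and a sliding carriage carries a keyed test shaft. First slide the gate fully open; then bring the carriage in front of the one hub whose keyway lines up with the shaft's key, push that hub fully home on the shaft, and slide the gate fully shut again behind it. Leave the other two hubs in their lanes and do not disturb the tube rack, the jar or the dish.

Things in the scene. Friction and masses are not known exactly. Their poses are not given: they have to be found in the camera images.
- stand: White fixed store. Origin on the bench top; x points away from the robot along the lanes, y left across them, z up (it may be turned a little on the bench). The hubs slide on decks 16 mm above the bench. Three lanes along x, 64 mm wide, centred at y = -90, 0 and +90 mm, from x = -126 to +2 mm, open at the robot's end. Which hub is in which lane changes.
- lane_mouth (a point): Far end of the middle lane, on the deck (2 mm beyond the stand's origin, axes as the stand's). The lanes lie between grey guide rails 26 mm wide (the outermost 20 mm) whose tops are 28 mm above the bench. The gate crosses 2 to 14 mm beyond this point; the carriage deck follows at the same level.
- hub_a: Aluminium hub: round body 72 mm in diameter, 60 mm long, on a flat foot 60 x 60 x 12 mm; 78 mm high, 0.3 to 0.5 kg. Origin: centre of the foot's underside; x along the bore, towards the shaft. It starts 55 to 75 mm before the stand's origin in x. Its keyway is at 45 degrees between straight up and left (+y), so that from above it shows left of the top.
- hub_a_mouth (a point): Centre of the bore's mouth in hub_a's +x face, 42 mm above its underside. On all three hubs the bore is 28 mm wide and 54 mm deep; the keyway is a slot 16 mm wide cut right through from the bore to the outside, open at the +x face; the -x face is a flat closed disc to push on.
- hub_b: The same hub, but its keyway slot is straight up on top. In another lane.
- hub_c: The same hub, but its keyway slot is at 45 degrees between straight up and right (-y). In another lane.
- gate (a joint): Gate position in m. A steel strip crosses the lane mouths with an upright tab (20 mm wide, 8 thick, top 33 mm above the bench) in each lane. 0 is shut, tabs in mid-lane; it slides to the stand's +y to a stop at 0.045, fully open, tabs in line with the guide rails so hubs can pass. 2 N friction; stays where left. Starts 0 to 6 mm from shut.
- gate_grip (a point): Point on the axis of the gate's upright black square handle, 16 x 16 mm, 12 mm below its top, which is 77 mm above the bench. It is at the gate's +y end and moves with it: 10 mm beyond the stand's origin in x, and at y = 190 mm plus the gate's position.
- carriage (a joint): Position in m of the carriage along the stand's +y, 0 to 0.27; 0.075, 0.165 and 0.255 put the shaft on the centre lines of the lanes at y = -90, 0 and +90 mm. It starts parked at the -y end, between 0 and 0.03. About 3 N of friction; it stays where it is left.
- carriage_grip (a point): Point on the axis of the carriage's upright black square handle, 16 x 16 mm, 15 mm below its top, which is 149 mm above the bench; it moves with the carriage, 106 mm beyond the stand's origin in x and 26 mm behind the face of the carriage's upright plate. The plate's top is 97 mm above the bench.
- shaft_root (a point): Where the test shaft's axis meets the face of the carriage's upright plate (70 mm wide), 58 mm above the bench and 80 mm beyond the stand's origin in x; axes as the stand's. A hub is fully home when its +x face meets the plate: its origin is then 30 mm before this point in x and its closed face is 4 mm past the gate's slot.
- shaft_tip (a point): Tip of the steel test shaft, which points to -x, towards the lanes. The shaft is 24 mm in diameter and 50 mm long with a tapered nose, and does not turn. Its key is 12 mm wide, 12 mm proud of the shaft, starts 14 mm behind the tip and runs to the plate, at 45 degrees between straight up and left (+y).
- rack: Bystander: black tube rack 124 x 96 mm with purple-capped sample tubes, 98 mm high, right of the store. Origin under its centre.
- jar: Bystander: white plastic jar, 60 mm in diameter, 85 mm high, left of the store. Origin under its centre.
- dish: Bystander: steel bowl, 110 mm in diameter, 35 mm high, left of the store. Origin under its centre.

How it is judged:
By the outcome, as a careful person would: the job done as asked, in the order asked, and still so for the second after the job is handed in, with the robot touching nothing.
It also fails if it takes over 72 s, if anything falls off the work surface, if the arm or the gripper's body presses on something with over 40 N, if the wrist force passes 120 N, or if a joint passes its speed limit or range.

### The arm

A 6-joint arm with a two-finger parallel gripper is mounted at the origin on the work surface. World frame = base frame: x ahead of the robot, y to its left, z up, the work surface at z = 0. Lengths are in m, angles in degrees, forces in N, time in s.
With the tool pointing down it reaches from about 0.3 to 0.75 m from the base axis. Payload 8.5 kg.
Tool frame: the origin (TCP) lies midway between the tips of the shut fingers; the grasp point (between the pads) lies 19 mm behind it; z points along the fingers, y is the line along which they close (so a half turn about z gives the same grasp; the last joint's range is limited). The gripper opens to 85 mm and grips with 20 to 120 N. Pads are 22 mm wide; open, the fingers measure 114 mm over their backs; the gripper's body (76 mm by 85 mm) begins 54 mm behind the grasp point. The pads swing forward as they close: fully open they stand 13 mm farther back than shut.
Start: joints at [62.149, 21.807, 74.336, -0, 83.858, -12.336], TCP at [0.147, 0.53, 0.231] pointing down, gripper open.
Joint ranges: [-178.18, 178.18], [-50.72, 133.34], [12.68, 142.11], [-81.47, 261.47], [9.98, 163.14], [-165.26, 165.26]. Speed limits (degrees/s): [136.94, 136.94, 180, 180, 180, 180].

### API

Orientations are given as a 3x3 rotation matrix whose columns are the frame's x, y, z axes.
In Python, from rig import monitor, optics, close_job, models gives the robot as it stands.
- The arm moves only by the tool step_arm, never from a script. Its arguments are lists of equal length, an entry for each row: "fingers": the closure, from -1 (fully open) to 1 (shut); "travel": the shift along the tool's x, y, z scaled (see below), a list of three; "twist": the turn about the tool's z scaled (see below). In form: {"fingers": [fingers, ...], "travel": [[tx, ty, tz], ...], "twist": [twist, ...]}. A call has 1 to 10 rows; each row shifts and turns the commanded pose from where the row before left it, along the tool's axes as they then stand; what a row does not reach is not made up. The controller multiplies each number of a shift by 100 mm and each number of a turn by pi rad. A row lasts 1/8 s, in which the tool goes at most 62.5 mm and 10.7 degrees, less where a joint would pass 70% of its speed; a pose out of reach is approached as far as the arm can. A call with a number of a shift or a turn outside -1 to 1 is refused whole. A call with a gripper value outside its range is refused whole. The fingers move at their own pace and stop on an object; "force" is the grip in N (left out, the last holds). Time passes only in rows, so rows that do not move let the fingers close. It gives the time, the measured TCP pose, the force, the opening and the grip force at its end, in the units of the state.
- monitor.observe(): the state, without advancing time (a new reading comes with each control period).
- optics.get_image(name): name is "side" or "top" or "wrist"; returns (picture, depth): 480x640x3 uint8, blue, green, red; 480x640 float32, m along the optical axis (not along the pixel's ray), 0 where there is no reading.
- optics.get_calibration(name): a dict with "vertical_fov" (degrees; the focal length in pixels is half the picture's height over the tangent of half this angle, whatever the lens; pixels are square), "cx", "cy" (the principal point, pixels), "world_from_camera" (4x4, takes a point from camera to world coordinates). Camera axes: x right, y up, looking along -z (the intrinsics and any distortion apply to the point x, -y, -z); pixel columns grow to the right and rows downward; lengths in m; the calibration is good to about 2 mm. A picture is of the moment at which its call begins: read the wrist's pose just before it. get_calibration takes no time and is no camera call; for the wrist camera it gives the pose at the moment of the call.
- close_job(): hands the job in; it is judged then, once.
Trained networks look in the newest picture that a camera, given by its name, has taken for a name from the list of things; names that differ only in an ending like _2 or _b are one class to them, and where a whole thing is asked for, a point or a joint stands for the part that bears it (a point fixed in the world has none). Each returns a list of dicts, best first, with "confidence" (0 to 1); they miss things now and then, are a little off and sometimes report something else, mostly with a low value. They report only what shows in the picture. A call takes as long as a camera call.
- models.trace(camera, query): "mask" (480x640 bool, what is visible of it) and "point" ([column, row] in pixels, amid what is visible of it).
- models.landmark_of(camera, query): "point" ([column, row] in pixels: a listed point, or the origin of a listed thing).
The state is a dict: "time_s": time; "q": joint angles; "qvel": joint speeds; "joint_efforts": joint torques, N m; "position": TCP position; "tool_rot": TCP orientation; "ft_force": force on the tool from outside, world axes, zero at the start; "wrist_torque": the same for the moment, N m; "grip_width": finger opening in m; "gripper_force": force on a finger pad.
Only numpy, scipy, OpenCV 4.12 (cv2) and the standard library are available. Lean on these libraries where they do the work, as an engineer would, in place of code of your own. Each camera call takes 0.05 s, during which the arm holds its last target. There are 200 camera calls.

## Working session

There is one attempt and no reset: what is moved stays moved. The work goes in short steps, Python scripts to look and compute and a tool call to move; the robot and the scene stay as the last step left them, time stands still between calls to the robot, and variables do not carry over. Pictures are saved under pics/ and viewed, at most 10 in all, crops included, and the job is handed in when it is done.

Besides the shell and the picture viewer there is one more tool, called after "Request:" in YAML: its name, and indented under it one key for each argument. step_arm: Moves the arm, as the interface text tells. Its arguments: {"type":"object","properties":{"fingers":{"type":"array","items":{"type":"number"}},"travel":{"type":"array","items":{"type":"array","items":{"type":"number"}}},"twist":{"type":"array","items":{"type":"number"}},"force":{"type":"number"}},"required":["fingers","travel","twist"]}

```bash
mkdir -p pics
cat > h.py <<'E'
import numpy as np, cv2
from rig import monitor, optics, close_job, models
def px2w(cal,u,v,d):
    f=240/np.tan(np.radians(cal["vertical_fov"])/2)
    T=np.array(cal["world_from_camera"])
    return T[:3]@np.array([(u-cal["cx"])/f*d,-(v-cal["cy"])/f*d,-d,1])
def ray_z(cal,u,v,z):
    a=px2w(cal,u,v,0);b=px2w(cal,u,v,1);return a+(b-a)*(z-a[2])/(b[2]-a[2])
E
python3 - <<'E'
from h import *
s=monitor.observe();print(s["position"],s["tool_rot"],s["time_s"])
for n in("top","side"):
    im,d=optics.get_image(n);c=optics.get_calibration(n);print(n,c)
    cv2.imwrite(f"pics/{n}0.png",im)
    np.save(f"{n}_d.npy",d)
    for q in("gate_grip","carriage_grip","lane_mouth","shaft_root","shaft_tip","hub_a_mouth","hub_a","stand","jar","dish","rack"):
        for r in models.landmark_of(n,q)[:3]:
            u,v=r["point"];z=dict(gate_grip=.065,carriage_grip=.134,lane_mouth=.016,shaft_root=.058,shaft_tip=.058,hub_a_mouth=.058,hub_a=.016).get(q,0)
            print(n,q,round(r["confidence"],2),np.round([u,v]),np.round(ray_z(c,u,v,z),4))
E
```

```text
[0.1469728  0.5296886  0.23069802] [[-9.63566839e-01  2.67466732e-01 -7.02242091e-04]
 [ 2.67467461e-01  9.63565978e-01 -1.32767071e-03]
 [ 3.21548842e-04 -1.46712637e-03 -9.99998872e-01]] 0.0
top {'vertical_fov': 50.56861108736647, 'cx': 316.3416197826562, 'cy': 237.96243328000514, 'world_from_camera': array([[ 0.00349065,  0.98162649, -0.19078063,  0.26216179],
       [-0.99995211,  0.00517077,  0.00830944,  0.03315342],
       [ 0.00914324,  0.19074249,  0.98159753,  1.51183595],
       [ 0.        ,  0.        ,  0.        ,  1.        ]])}
top gate_grip 0.7 [249. 229.] [0.5695 0.2165 0.065 ]
top carriage_grip 0.87 [375. 195.] [ 0.6527 -0.1433  0.134 ]
top lane_mouth 0.94 [314. 237.] [0.5549 0.029  0.016 ]
top shaft_root 0.91 [369. 209.] [ 0.6332 -0.1348  0.058 ]
top shaft_tip 0.82 [369. 228.] [ 0.5744 -0.1324  0.058 ]
top shaft_tip 0.3 [249. 230.] [0.5686 0.2185 0.058 ]
top hub_a_mouth 0.78 [282. 247.] [0.5169 0.121  0.058 ]
top hub_a 0.94 [344. 261.] [ 0.4841 -0.0632  0.016 ]
top hub_a 0.93 [284. 257.] [0.4953 0.1154 0.016 ]
top hub_a 0.63 [314. 257.] [0.4939 0.0273 0.016 ]
top
[... 882 characters left out ...]
16 ]
side shaft_root 0.58 [372. 289.] [ 0.628 -0.15   0.058]
side shaft_tip 0.77 [351. 292.] [ 0.5686 -0.1432  0.058 ]
side shaft_tip 0.68 [296. 240.] [0.475  0.0796 0.058 ]
side hub_a_mouth 0.91 [308. 229.] [0.5224 0.1083 0.058 ]
side hub_a_mouth 0.44 [312. 202.] [0.5669 0.2167 0.058 ]
side hub_a 0.69 [311. 200.] [0.5774 0.267  0.016 ]
side hub_a 0.56 [309. 260.] [0.5006 0.025  0.016 ]
side hub_a 0.56 [315. 283.] [ 0.4945 -0.0573  0.016 ]
side stand 0.82 [329. 260.] [0.5624 0.0235 0.    ]
side stand 0.41 [351. 288.] [ 0.5902 -0.0927  0.    ]
side jar 0.72 [263. 173.] [0.4613 0.4613 0.    ]
side dish 0.77 [315. 165.] [0.6473 0.454  0.    ]
side rack 0.85 [340. 407.] [ 0.4497 -0.4155  0.    ]
```

Run:
```python
import cv2
a=cv2.imread("pics/top0.png")[180:300,220:400];b=cv2.imread("pics/side0.png")[180:330,250:430]
cv2.imwrite("pics/c1.png",cv2.resize(a,(795,530),interpolation=2))
cv2.imwrite("pics/c2.png",cv2.resize(b,(720,600),interpolation=2))
```

```text
(no output)
```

View pics/c1.png

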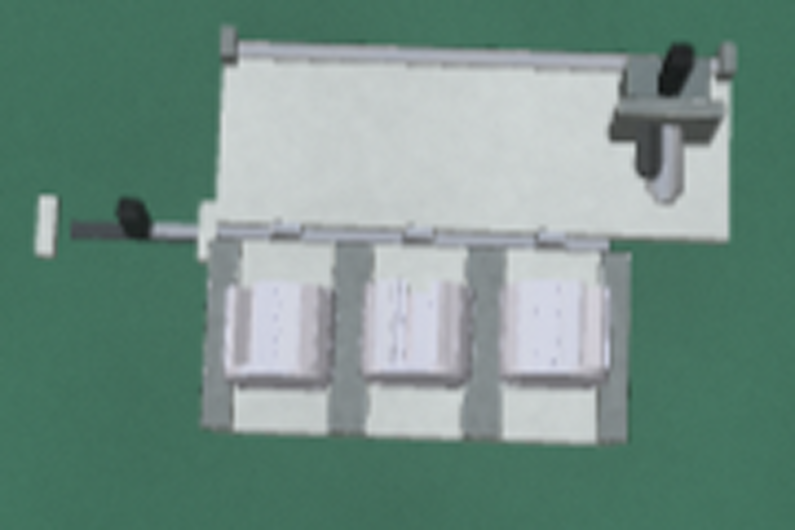

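View pics/c2.png

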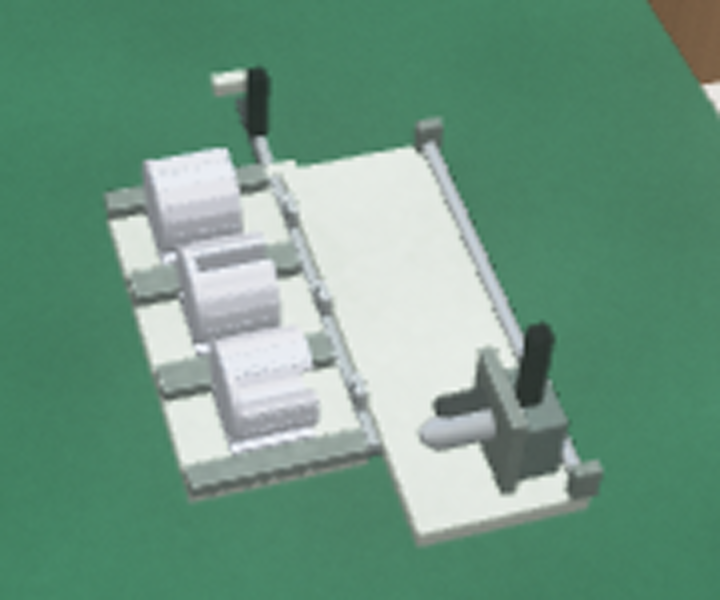

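The top view shows hub slots at the left of the top in the left lane (crop ~240,330), roughly on top in the middle lane and to the right in the right lane. The side view agrees: the near hub's slot faces right and the middle one's is on top. So hub_a should be in the +y lane. I'll confirm that from the wrist camera.

Request:
step_arm:
  fingers: [-1, -1, -1, -1, -1, -1, -1, -1, -1, -1]
  travel:
    - [-0.42, -0.28, -0.15]
    - [-0.42, -0.28, -0.15]
    - [-0.42, -0.28, -0.15]
    - [-0.42, -0.28, -0.15]
    - [-0.42, -0.28, -0.15]
    - [-0.42, -0.28, -0.15]
    - [-0.42, -0.28, -0.15]
    - [-0.42, -0.28, -0.15]
    - [-0.42, -0.28, -0.15]
    - [-0.42, -0.28, -0.15]
  twist: [0, 0, 0, 0, 0, 0, 0, 0, 0, 0]

```text
time_s: 2.45
position: [0.4777, 0.1463, 0.3819]
tool_rot: [[-0.964, 0.268, 0.0], [0.268, 0.964, 0.0], [-0.0, 0.0, -1.0]]
ft_force: [0.7, 0.9, 0.1]
grip_width: 0.0853
gripper_force: 0.0
```

Request:
step_arm:
  fingers: [-1, -1, -1, -1]
  travel:
    - [0, 0, 0]
    - [0, 0, 0]
    - [0, 0, 0]
    - [0, 0, 0]
  twist: [-0.04, -0.035, 0, 0]

```text
time_s: 2.95
position: [0.4768, 0.1479, 0.3814]
tool_rot: [[-0.999, 0.037, 0.0], [0.037, 0.999, -0.0], [-0.0, -0.0, -1.0]]
ft_force: [-0.7, -0.5, 0.1]
grip_width: 0.0854
gripper_force: 0.0
```

```bash
cat > look.py <<'E'
from h import *
import sys
s=monitor.observe();print(s["position"],np.round(s["tool_rot"],3).tolist(),s["time_s"])
n="wrist";c=optics.get_calibration(n);im,d=optics.get_image(n);np.savez("w.npz",d=d,im=im)
print(c["vertical_fov"],c["cx"],c["cy"],np.round(c["world_from_camera"],3).tolist())
cv2.imwrite(f"pics/{sys.argv[1]}.png",im)
Z=dict(gate_grip=.065,carriage_grip=.134,lane_mouth=.016,shaft_root=.058,shaft_tip=.058,hub_a_mouth=.058,hub_a=.016)
for q in sys.argv[2:]:
    for r in models.landmark_of(n,q)[:3]:
        u,v=r["point"]
        print(q,round(r["confidence"],2),np.round([u,v]),np.round(ray_z(c,u,v,Z[q]),4))
E
python3 look.py w1 gate_grip carriage_grip lane_mouth shaft_root shaft_tip hub_a_mouth hub_a
```

```text
[0.47681675 0.14787593 0.38136447] [[-0.999, 0.037, 0.0], [0.037, 0.999, -0.0], [-0.0, -0.0, -1.0]] 2.95
62.556707337322095 319.8043101990047 249.79023785764 [[0.038, -0.957, -0.287, 0.403], [0.999, 0.036, 0.011, 0.151], [-0.0, -0.287, 0.958, 0.524], [0.0, 0.0, 0.0, 1.0]]
gate_grip 0.87 [379. 269.] [0.5677 0.2175 0.065 ]
carriage_grip 0.95 [ 76. 374.] [ 0.6562 -0.1355  0.134 ]
carriage_grip 0.3 [231. 246.] [0.5125 0.0559 0.134 ]
lane_mouth 0.62 [233. 251.] [0.5526 0.0286 0.016 ]
shaft_root 0.8 [110. 324.] [ 0.6325 -0.1322  0.058 ]
shaft_tip 0.57 [ 95. 288.] [ 0.5827 -0.1414  0.058 ]
hub_a_mouth 0.68 [ 78. 374.] [ 0.7061 -0.1895  0.058 ]
hub_a_mouth 0.63 [297. 230.] [0.5168 0.1188 0.058 ]
hub_a 0.86 [296. 201.] [0.4883 0.1173 0.016 ]
hub_a 0.77 [227. 207.] [0.4926 0.027  0.016 ]
hub_a 0.73 [296. 232.] [0.5293 0.1147 0.016 ]
```

View pics/w1.png

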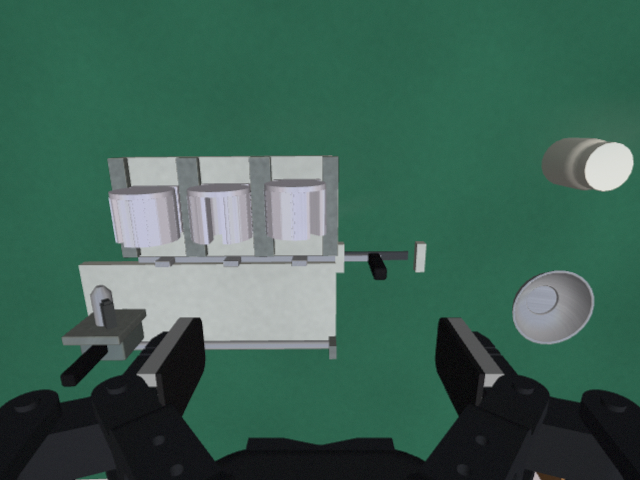

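The wrist view shows three hubs at about (145,215), (220,212) and (297,208), with the carriage at lower left and the gate handle at (378,265). I can't read the slots reliably at this scale, so I'll zoom in.

Run:
```python
from h import *
w=np.load("w.npz");im=w["im"][150:280,95:350];d=w["d"]
cv2.imwrite("pics/c3.png",cv2.resize(im,(785,400),interpolation=2))
td=np.load("top_d.npy")
print(np.round(td[255,268:358]*1000).astype(int).tolist())
print(np.round(d[208,105:335:1]*1000).astype(int).tolist())
```

```text
[1500, 1499, 1503, 1451, 1454, 1457, 1457, 1461, 1464, 1438, 1437, 1435, 1435, 1436, 1437, 1431, 1436, 1440, 1432, 1435, 1432, 1439, 1437, 1445, 1443, 1450, 1451, 1459, 1500, 1500, 1497, 1503, 1497, 1496, 1458, 1451, 1447, 1442, 1437, 1436, 1440, 1433, 1437, 1436, 1485, 1488, 1484, 1480, 1483, 1436, 1441, 1433, 1436, 1442, 1443, 1449, 1447, 1450, 1460, 1509, 1501, 1506, 1505, 1502, 1497, 1463, 1453, 1452, 1452, 1447, 1445, 1443, 1438, 1431, 1439, 1436, 1442, 1433, 1435, 1434, 1435, 1434, 1440, 1448, 1465, 1459, 1464, 1456, 1460, 1459]
[531, 530, 530, 531, 530, 458, 458, 456, 454, 455, 457, 458, 457, 439, 437, 437, 436, 436, 436, 436, 436, 436, 436, 435, 436, 435, 435, 435, 435, 434, 435, 438, 435, 437, 437, 437, 437, 437, 438, 439, 437, 439, 440, 441, 441, 440, 443, 442, 442, 444, 443, 445, 445, 448, 447, 449, 451, 450, 453, 453, 455, 454, 455, 457, 460, 461, 463, 464, 467, 471, 474, 478, 501, 503, 504, 508, 501, 502, 502, 502, 503, 502, 501, 455, 451, 448, 446, 445, 442, 441, 440, 439, 439, 439, 436, 439, 437, 438, 438, 440, 440, 442, 446, 451, 455, 458, 479, 480, 481, 483, 483, 484, 485, 484, 484, 440, 438, 438, 438, 438, 438, 440, 438, 439, 440, 439, 443, 442, 443, 443, 444, 445, 445, 447, 447, 450, 449, 453, 455, 455, 457, 458, 461, 463, 467, 469, 515, 502, 503, 502, 502, 502, 502, 502, 503, 501, 502, 503, 501, 501, 462, 454, 452, 452, 450, 448, 445, 443, 443, 443, 441, 439, 439, 441, 438, 438, 437, 436, 436, 436, 436, 435, 436, 436, 435, 435, 435, 436, 435, 434, 434, 435, 434, 436, 437, 437, 438, 437, 436, 438, 438, 437, 441, 443, 466, 464, 464, 462, 463, 459, 459, 459, 455, 455, 453, 456, 457, 458, 457, 460, 465, 501, 502, 501, 504, 504, 501, 503, 503, 503]
```

View pics/c3.png

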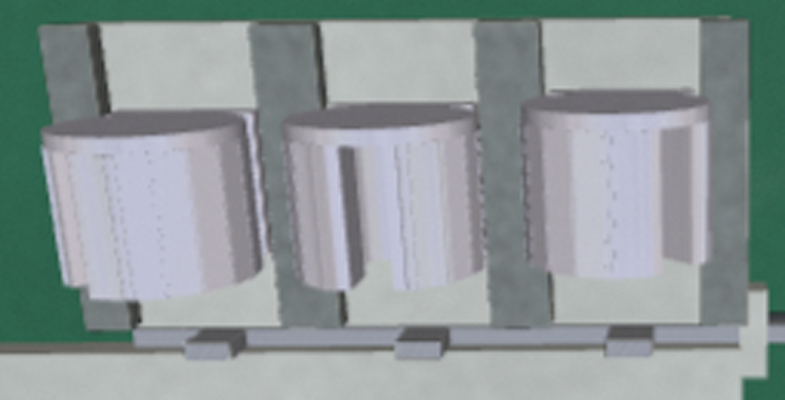

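The crop settles it: the middle hub's slot is on top, and the right-hand one in the picture (+y lane) has its slot toward +y. So hub_a is in the +y lane and the shaft has to go to carriage position 0.255. Next I'll refine the stand pose.

```bash
cat > mv.py <<'E'
from h import *
import sys
# usage: target x y z -> tool shift in mm
def tomove(t):
    s=monitor.observe();return np.round(np.array(s["tool_rot"]).T@(np.array(t)-s["position"])*1000,1)
E
python3 - <<'E'
from h import *
c=optics.get_calibration("wrist")
w=np.load("w.npz");im=w["im"].astype(int);d=w["d"]
# back (robot-side) edge of the stand: first row where non-green
def edge(cols,rows):
    P=[]
    for u in cols:
        col=im[rows[0]:rows[1],u];g=col[:,1]-col[:,2]
        v=rows[0]+np.argmax(g<20); P.append((u,v))
    return P
P=edge(range(134,175,2),(140,175))+edge(range(203,247,2),(140,175))+edge(range(276,320,2),(140,175))
W=np.array([ray_z(c,u,v,.016) for u,v in P]);k=np.polyfit(W[:,1],W[:,0],1);print("near edge slope",np.degrees(np.arctan(k[0])),"x at y=.03",np.polyval(k,.03),np.std(W[:,0]-np.polyval(k,W[:,1])))
# gate handle top points via depth
f=240/np.tan(np.radians(c["vertical_fov"])/2)
vv,uu=np.mgrid[0:480,0:640]
T=c["world_from_camera"];X=np.stack([(uu-c["cx"])/f*d,-(vv-c["cy"])/f*d,-d],-1)@T[:3,:3].T+T[:3,3]
np.save("X.npy",X)
def st(name,m): print(name,m.sum(),np.round(np.median(X[m],0),4),np.round(np.ptp(X[m],axis=0),4))
m=(d>0)&(vv>245)&(vv<285)&(uu>350)&(uu<400);st("gate top",m&(X[...,2]>.072))
m=(d>0)&(uu<160)&(vv>260)&(vv<400);st("carr top",m&(X[...,2]>.143)&(X[...,2]<.16));st("plate top",m&(abs(X[...,2]-.097)<.003))
mm=m&(abs(X[...,2]-.097)<.003);q=X[mm];print(q.min(0),q.max(0))
# right edge of lanes etc: rail tops at .028
for lo,hi in((176,200),(248,272),(320,340)):
    for v in(165,175):
        r=[u for u in range(lo,hi) if abs(X[v,u,2]-.028)<.004];print(v,np.round(X[v,r].mean(0),4),len(r))
E
```

```text
near edge slope 1.718672610915264 x at y=.03 0.42843048916766446 0.0003124315063580029
gate top 168 [0.5687 0.2167 0.0762] [0.0156 0.0161 0.0057]
carr top 217 [ 0.6534 -0.1353  0.1478] [0.0158 0.0165 0.0075]
plate top 599 [ 0.6352 -0.1339  0.0964] [0.034  0.07   0.0059]
[ 0.62858898 -0.17105544  0.09401965] [ 0.66260319 -0.10104715  0.09994331]
165 [ 0.4365 -0.0147  0.0279] 22
175 [ 0.4487 -0.0151  0.0276] 22
165 [0.4398 0.0746 0.028 ] 21
175 [0.452  0.0752 0.0276] 20
165 [0.443  0.1613 0.0274] 16
175 [0.4551 0.161  0.0276] 16
```

Run:
```python
import numpy as np
X=np.load("X.npy")
for u,v in((418,248),(420,258),(420,268),(340,250),(340,262),(400,255),(333,347),(300,261),(120,330)): print(u,v,np.round(X[v,u],3))
```

```text
418 248 [0.558 0.278 0.012]
420 258 [0.573 0.281 0.013]
420 268 [0.587 0.281 0.014]
340 250 [0.557 0.173 0.013]
340 262 [0.403 0.151 0.524]
400 255 [0.571 0.256 0.003]
333 347 [0.686 0.159 0.044]
300 261 [0.564 0.119 0.034]
120 330 [ 0.631 -0.107  0.08 ]
```

Request:
step_arm:
  fingers: [0.1, 0.1, 0.1, 0.1, 0.1, 0.1, 0.1]
  travel:
    - [-0.3, 0.24, 0.35]
    - [-0.3, 0.24, 0.35]
    - [-0.29, 0.24, 0.35]
    - [0, 0, 0.5]
    - [0, 0, 0.5]
    - [0, 0, 0]
    - [0, 0, 0]
  twist: [0, 0, 0, 0, 0, 0, 0]

```text
time_s: 4.22
position: [0.5694, 0.2168, 0.1786]
tool_rot: [[-0.999, 0.035, 0.003], [0.035, 0.999, 0.001], [-0.003, 0.001, -1.0]]
ft_force: [0.1, 0.0, 1.4]
grip_width: 0.0383
gripper_force: 0.0
```

Request:
step_arm:
  fingers: [0.1, 0.1, 0.1, 0.1, 1, 1, 1, 1, 1]
  travel:
    - [0, 0, 0.4]
    - [0, 0, 0.4]
    - [0, 0, 0.35]
    - [0, 0, 0.16]
    - [0, 0, 0]
    - [0, 0, 0]
    - [0, 0, 0]
    - [0, 0, 0]
    - [0, 0, 0]
  twist: [0, 0, 0, 0, 0, 0, 0, 0, 0]
  force: 40

```text
time_s: 5.35
position: [0.5693, 0.2168, 0.0469]
tool_rot: [[-0.999, 0.035, 0.003], [0.035, 0.999, 0.001], [-0.003, 0.001, -1.0]]
ft_force: [1.1, 0.4, 7.1]
grip_width: 0.0154
gripper_force: 42.0
```

Request:
step_arm:
  fingers: [1, 1, 1, 1, 1, 1, 1, 1, 1, 1]
  travel:
    - [0, 0.05, 0]
    - [0, 0.05, 0]
    - [0, 0.06, 0]
    - [0, 0.06, 0]
    - [0, 0.06, 0]
    - [0, 0.06, 0]
    - [0, 0.05, 0]
    - [0, 0.03, 0]
    - [0, 0.02, 0]
    - [0, 0, 0]
  twist: [0, 0, 0, 0, 0, 0, 0, 0, 0, 0]

```text
time_s: 6.6
position: [0.5706, 0.2608, 0.0469]
tool_rot: [[-0.999, 0.035, 0.003], [0.035, 0.999, 0.0], [-0.003, 0.0, -1.0]]
ft_force: [-1.5, -0.4, 6.8]
grip_width: 0.0156
gripper_force: 42.1
```

Request:
step_arm:
  fingers: [1, 1, 1, 1]
  travel:
    - [0, 0.01, 0]
    - [0, 0.01, 0]
    - [0, 0.01, 0]
    - [0, 0, 0]
  twist: [0, 0, 0, 0]

```text
time_s: 7.1
position: [0.5706, 0.261, 0.0468]
tool_rot: [[-0.999, 0.036, 0.001], [0.036, 0.999, -0.004], [-0.001, -0.004, -1.0]]
ft_force: [-2.3, -14.3, 9.6]
grip_width: 0.0152
gripper_force: 42.5
```

Request:
step_arm:
  fingers: [1, 0.1, 0.1, 0.1, 0.1, 0.1, 0.1]
  travel:
    - [0, -0.025, 0]
    - [0, 0, 0]
    - [0, 0, 0]
    - [0, 0, -0.2]
    - [0, 0, -0.5]
    - [0, 0, -0.5]
    - [0, 0, -0.4]
  twist: [0, 0, 0, 0, 0, 0, 0]

```text
time_s: 7.98
position: [0.5699, 0.2613, 0.2074]
tool_rot: [[-0.999, 0.035, 0.001], [0.035, 0.999, 0.0], [-0.001, 0.0, -1.0]]
ft_force: [-0.2, 1.1, 0.1]
grip_width: 0.0384
gripper_force: 0.0
```

Request:
step_arm:
  fingers: [0.1, 0.1, 0.1, 0.1, 0.1, 0.1, 0.1, 0.1, 0.1, 0.1]
  travel:
    - [-0.12, -0.49, 0]
    - [-0.12, -0.49, 0]
    - [-0.12, -0.49, 0]
    - [-0.12, -0.49, 0]
    - [-0.12, -0.49, 0]
    - [-0.12, -0.49, 0]
    - [-0.12, -0.49, 0]
    - [-0.13, -0.5, 0]
    - [0, 0, 0]
    - [0, 0, 0]
  twist: [0, 0, 0, 0, 0, 0, 0, 0, 0, 0]

```text
time_s: 9.22
position: [0.6529, -0.1344, 0.205]
tool_rot: [[-0.999, 0.035, -0.001], [0.035, 0.999, 0.001], [0.001, 0.001, -1.0]]
ft_force: [-0.3, 0.2, -0.1]
grip_width: 0.0386
gripper_force: 0.0
```

```bash
python3 look.py w2 carriage_grip gate_grip shaft_root
python3 - <<'E'
from h import *
for n in("top","side"):
    im,d=optics.get_image(n);c=optics.get_calibration(n)
    for q,z in(("gate_grip",.065),("carriage_grip",.134)):
        for r in models.landmark_of(n,q)[:1]:print(n,q,r["confidence"],ray_z(c,*r["point"],z))
E
```

```text
[ 0.65291231 -0.13439657  0.20499964] [[-0.999, 0.035, -0.001], [0.035, 0.999, 0.001], [0.001, 0.001, -1.0]] 9.225
62.556707337322095 319.8043101990047 249.79023785764 [[0.036, -0.958, -0.286, 0.579], [0.999, 0.035, 0.01, -0.131], [0.001, -0.286, 0.958, 0.348], [0.0, 0.0, 0.0, 1.0]]
carriage_grip 0.78 [314. 273.] [ 0.6568 -0.1377  0.134 ]
shaft_root 0.87 [314. 206.] [ 0.6313 -0.1375  0.058 ]
top gate_grip 0.78 [0.57277713 0.26512783 0.065     ]
side gate_grip 0.72 [0.57127348 0.26183209 0.065     ]
side carriage_grip 0.97 [ 0.66093962 -0.14134524  0.134     ]
```

Request:
step_arm:
  fingers: [0.1, 0.1, 0.1, 1, 1, 1, 1, 1]
  travel:
    - [-0.01, -0.01, 0.4]
    - [0, 0, 0.4]
    - [0, 0, 0.1]
    - [0, 0, 0]
    - [0, 0, 0]
    - [0, 0, 0]
    - [0, 0, 0]
    - [0, 0, 0]
  twist: [0, 0, 0, 0, 0, 0, 0, 0]
  force: 40

```text
time_s: 10.72
position: [0.6546, -0.1365, 0.1167]
tool_rot: [[-0.999, 0.035, 0.002], [0.035, 0.999, -0.001], [-0.002, -0.001, -1.0]]
ft_force: [-0.2, -1.4, 5.9]
grip_width: 0.0156
gripper_force: 42.0
```

Run:
```python
from h import *
s=monitor.observe();print(s["position"],s["tool_rot"],s["grip_width"],s["ft_force"])
```

```text
[ 0.65457183 -0.13646024  0.11665184] [[-0.99937795  0.03518902  0.002333  ]
 [ 0.03518643  0.99938011 -0.00114283]
 [-0.00237177 -0.00106003 -0.99999663]] 0.015601603977266326 [-0.1722741  -1.37713276  5.8647278 ]
```

Request:
step_arm:
  fingers: [1, 1, 1, 1, 1, 1, 1, 1, 1, 1]
  travel:
    - [0, 0.1, 0]
    - [0, 0.2, 0]
    - [0, 0.25, 0]
    - [0, 0.25, 0]
    - [0, 0.25, 0]
    - [0, 0.25, 0]
    - [0, 0.25, 0]
    - [0, 0.25, 0]
    - [0, 0.25, 0]
    - [0, 0.2, 0]
  twist: [0, 0, 0, 0, 0, 0, 0, 0, 0, 0]

```text
time_s: 11.98
position: [0.6613, 0.0891, 0.1166]
tool_rot: [[-0.999, 0.035, -0.001], [0.035, 0.999, -0.001], [0.001, -0.001, -1.0]]
ft_force: [-7.1, -4.2, 8.7]
grip_width: 0.0153
gripper_force: 42.6
```

Request:
step_arm:
  fingers: [1, 1, 1, 1, 1, 1, 1, 1, 1]
  travel:
    - [0, 0.13, 0]
    - [0, 0.1, 0]
    - [0, 0.08, 0]
    - [0, 0.03, 0]
    - [0, 0.02, 0]
    - [0, 0.01, 0]
    - [0, 0.01, 0]
    - [0, 0.01, 0]
    - [0, 0, 0]
  twist: [0, 0, 0, 0, 0, 0, 0, 0, 0]

```text
time_s: 13.1
position: [0.6624, 0.1277, 0.1167]
tool_rot: [[-0.999, 0.035, -0.001], [0.035, 0.999, -0.0], [0.001, -0.001, -1.0]]
ft_force: [-8.2, -2.6, 8.8]
grip_width: 0.0156
gripper_force: 42.7
```

Request:
step_arm:
  fingers: [1, 1, 1, 1, 1, 1]
  travel:
    - [0.01, 0.01, 0]
    - [0, 0.01, 0]
    - [0, 0.01, 0]
    - [0, 0.01, 0]
    - [0, 0, 0]
    - [0, 0, 0]
  twist: [0, 0, 0, 0, 0, 0]

```text
time_s: 13.85
position: [0.6624, 0.1282, 0.1167]
tool_rot: [[-0.999, 0.037, -0.0], [0.037, 0.999, -0.005], [0.0, -0.005, -1.0]]
ft_force: [-5.5, -17.5, 8.7]
grip_width: 0.0153
gripper_force: 42.6
```

Request:
step_arm:
  fingers: [1, 1, 1, 1, 1, 1]
  travel:
    - [0, -0.05, 0]
    - [0, -0.05, 0]
    - [0, -0.05, 0]
    - [0, -0.03, 0]
    - [0, 0, 0]
    - [0, 0, 0]
  twist: [0, 0, 0, 0, 0, 0]

```text
time_s: 14.6
position: [0.662, 0.1142, 0.1167]
tool_rot: [[-0.999, 0.035, 0.002], [0.035, 0.999, 0.0], [-0.002, 0.001, -1.0]]
ft_force: [-1.2, 0.1, 7.9]
grip_width: 0.0154
gripper_force: 42.4
```

Another 1 mm back, then release and rise, and move toward the robot end of the +y lane.

Request:
step_arm:
  fingers: [1, 1, 1, 1]
  travel:
    - [0, -0.01, 0]
    - [0, 0, 0]
    - [0, 0, 0]
    - [0, 0, 0]
  twist: [0, 0, 0, 0]

```text
time_s: 15.1
position: [0.662, 0.1136, 0.1166]
tool_rot: [[-0.999, 0.035, 0.002], [0.035, 0.999, 0.001], [-0.002, 0.001, -1.0]]
ft_force: [-1.9, 2.4, 7.1]
grip_width: 0.0153
gripper_force: 42.3
```

Request:
step_arm:
  fingers: [0.1, 0.1, 0.1, 0.1, 0.1, 0.5, 1, 1, 1, 1]
  travel:
    - [0, 0, 0]
    - [0, 0, 0]
    - [0, 0, -0.3]
    - [0, 0, -0.5]
    - [0, 0, 0]
    - [0.4, 0, 0]
    - [0.5, 0, 0]
    - [0.5, 0, 0]
    - [0.5, 0, 0]
    - [0.5, 0, 0]
  twist: [0, 0, 0, 0, 0, 0, 0, 0, 0, -0.0015]

```text
time_s: 16.35
position: [0.4198, 0.1212, 0.1944]
tool_rot: [[-1.0, 0.031, -0.002], [0.031, 1.0, 0.0], [0.002, -0.0, -1.0]]
ft_force: [0.9, 1.3, 1.5]
grip_width: -0.0002
gripper_force: 0.0
```

Request:
step_arm:
  fingers: [1, 1, 1, 1, 1, 1]
  travel:
    - [0.16, 0, 0]
    - [0, 0, 0]
    - [0, 0, 0]
    - [0, 0, 0]
    - [0, 0, 0]
    - [0, 0, 0]
  twist: [0, 0, 0, 0, 0, 0]

```text
time_s: 17.1
position: [0.4062, 0.1217, 0.1952]
tool_rot: [[-1.0, 0.031, -0.0], [0.031, 1.0, -0.0], [0.0, -0.0, -1.0]]
ft_force: [-1.1, -0.6, -1.0]
grip_width: 0.0001
gripper_force: 0.0
```

```bash
python3 look.py w3 hub_a_mouth hub_a carriage_grip shaft_root shaft_tip gate_grip
```

```text
[0.4061602  0.12166027 0.1951996 ] [[-1.0, 0.031, -0.0], [0.031, 1.0, -0.0], [0.0, -0.0, -1.0]] 17.1
62.556707337322095 319.8043101990047 249.79023785764 [[0.032, -0.958, -0.286, 0.332], [1.0, 0.03, 0.009, 0.124], [-0.0, -0.287, 0.958, 0.338], [0.0, 0.0, 0.0, 1.0]]
hub_a 0.93 [319. 315.] [0.4893 0.1187 0.016 ]
hub_a 0.9 [218. 321.] [0.4923 0.028  0.016 ]
hub_a 0.9 [115. 323.] [ 0.4915 -0.0651  0.016 ]
shaft_tip 0.67 [317. 442.] [0.589  0.1138 0.058 ]
```

View pics/w3.png

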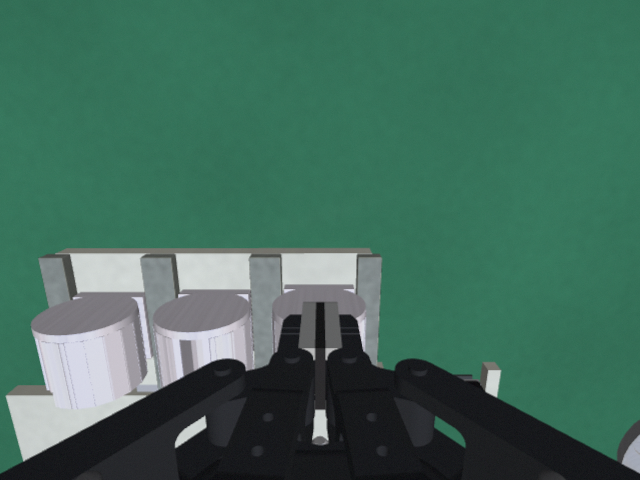

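The picture shows the closed fingers centred on hub_a (u≈320), with the shaft behind it at about (320,440). Now down, and push.

Request:
step_arm:
  fingers: [1, 1, 1, 1, 1, 1, 1, 1, 1, 1]
  travel:
    - [0, -0.005, 0.5]
    - [0, 0, 0.5]
    - [0, 0, 0.42]
    - [0, 0, 0.15]
    - [-0.15, 0, 0]
    - [-0.1, 0, 0]
    - [-0.1, 0, 0]
    - [-0.1, 0, 0]
    - [-0.1, 0, 0]
    - [-0.1, 0, 0]
  twist: [0, 0, 0, 0, 0, 0, 0, 0, 0, 0]

```text
time_s: 18.7
position: [0.4712, 0.1192, 0.0383]
tool_rot: [[-1.0, 0.03, -0.001], [0.03, 1.0, 0.0], [0.001, 0.0, -1.0]]
ft_force: [-3.0, 0.1, 1.5]
grip_width: -0.0003
gripper_force: 0.0
```

Request:
step_arm:
  fingers: [1, 1, 1, 1, 1, 1, 1, 1, 1, 1]
  travel:
    - [-0.05, 0, 0]
    - [-0.05, 0, 0]
    - [-0.05, 0, 0]
    - [-0.05, 0, 0]
    - [-0.05, 0, 0]
    - [-0.05, 0, 0]
    - [-0.05, 0, 0]
    - [-0.05, 0, 0]
    - [-0.05, 0, 0]
    - [0, 0, 0]
  twist: [0, 0, 0, 0, 0, 0, 0, 0, 0, 0]

```text
time_s: 19.95
position: [0.5062, 0.1185, 0.0372]
tool_rot: [[-0.999, 0.029, -0.023], [0.029, 1.0, -0.0], [0.023, -0.001, -1.0]]
ft_force: [-38.5, -0.6, 22.4]
grip_width: -0.0002
gripper_force: 15.5
```

Stopped early with 38 N. Back off and look.

Request:
step_arm:
  fingers: [1, 1, 1, 1, 1]
  travel:
    - [0.15, 0, 0]
    - [0.15, 0, 0]
    - [0.3, 0, 0]
    - [0.3, 0, -0.2]
    - [0, 0, 0]
  twist: [0, 0, 0, 0, 0]

```text
time_s: 20.58
position: [0.4256, 0.1208, 0.0594]
tool_rot: [[-1.0, 0.03, 0.002], [0.03, 1.0, 0.0], [-0.002, 0.0, -1.0]]
ft_force: [-0.0, -0.0, 0.4]
grip_width: -0.0002
gripper_force: 0.0
```

Run:
```python
from h import *
A=[]
for n,(r0,r1,c0,c1) in(("top",(190,270,230,330)),("side",(170,290,260,360))):
    im,d=optics.get_image(n);c=optics.get_calibration(n)
    A.append(cv2.resize(im[r0:r1,c0:c1],None,fx=4,fy=4,interpolation=2)); np.save(n+"_d2.npy",d)
    for q,z in(("hub_a",.016),("hub_a_mouth",.058),("gate_grip",.065),("carriage_grip",.134),("shaft_root",.058)):
        for r in models.landmark_of(n,q)[:2]:print(n,q,round(r["confidence"],2),np.round(ray_z(c,*r["point"],z),4))
h=max(a.shape[0] for a in A);cv2.imwrite("pics/c4.png",np.hstack([cv2.copyMakeBorder(a,0,h-a.shape[0],0,0,0) for a in A]))
```

```text
top hub_a 0.84 [ 0.4949 -0.0553  0.016 ]
top hub_a 0.77 [0.5419 0.1155 0.016 ]
top hub_a_mouth 0.62 [0.5798 0.1291 0.058 ]
top hub_a_mouth 0.51 [0.5391 0.1092 0.058 ]
top gate_grip 0.58 [0.5713 0.2581 0.065 ]
top carriage_grip 0.87 [0.6628 0.1075 0.134 ]
top carriage_grip 0.27 [0.5301 0.0194 0.134 ]
top shaft_root 0.66 [0.6342 0.1103 0.058 ]
top shaft_root 0.19 [0.5835 0.118  0.058 ]
side hub_a 0.77 [ 0.5002 -0.0494  0.016 ]
side hub_a 0.73 [0.5461 0.1092 0.016 ]
side hub_a_mouth 0.62 [0.57   0.1245 0.058 ]
side gate_grip 0.67 [0.5692 0.2513 0.065 ]
side gate_grip 0.34 [0.5357 0.0748 0.065 ]
side carriage_grip 0.56 [0.6709 0.1037 0.134 ]
side shaft_root 0.84 [0.6355 0.0985 0.058 ]
```

View pics/c4.png

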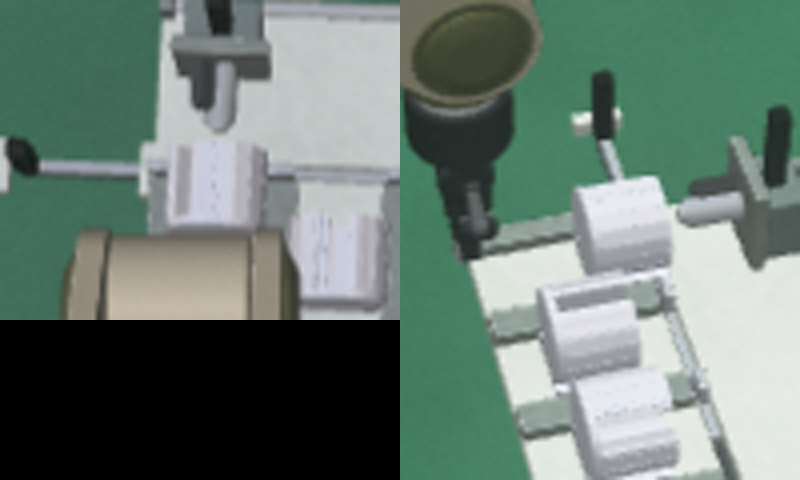

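Top half: hub_a sits across the gate line, its front just short of the shaft nose and laterally in line. Side half: a small gap remains between hub and nose. Something low may be blocking it, so I'll look closer with the wrist camera.

Request:
step_arm:
  fingers: [1, 1, 1, 1, 1, 1, 1]
  travel:
    - [0, 0, -0.45]
    - [0, 0, -0.5]
    - [0, 0, -0.5]
    - [-0.22, -0.4, -0.2]
    - [-0.22, -0.4, -0.2]
    - [0, 0, 0]
    - [0, 0, 0]
  twist: [0, 0, 0, 0, 0, 0, 0]

```text
time_s: 22.05
position: [0.4669, 0.0396, 0.2428]
tool_rot: [[-1.0, 0.031, -0.001], [0.031, 1.0, 0.001], [0.001, 0.0, -1.0]]
ft_force: [0.1, -0.3, -0.1]
grip_width: -0.0002
gripper_force: 0.0
```

```bash
python3 look.py w4 hub_a_mouth hub_a carriage_grip shaft_root shaft_tip gate_grip
python3 - <<'E'
from h import *
c=optics.get_calibration("wrist");w=np.load("w.npz");d=w["d"]
f=240/np.tan(np.radians(c["vertical_fov"])/2)
vv,uu=np.mgrid[0:480,0:640]
T=c["world_from_camera"];X=np.stack([(uu-c["cx"])/f*d,-(vv-c["cy"])/f*d,-d],-1)@T[:3,:3].T+T[:3,3]
L=(X-[.5536,.0264,0]);a=.0297;Lx=L[...,0]-a*L[...,1];Ly=L[...,1]+a*L[...,0];Z=X[...,2]
m=(d>0)&(Z>.088)&(Z<.097)&(abs(Ly-.09)<.02)&(Lx<.07)
print("hub top x",np.percentile(Lx[m],[1,50,99]),np.percentile(Ly[m],[1,50,99]),m.sum())
for y in(-.045,.045,.09,.135):
  for x in np.arange(-.02,.04,.005):
    k=(d>0)&(abs(Lx-x)<.002)&(abs(Ly-y)<.004)
    if k.sum():print(y,round(x,3),np.round(np.median(Z[k]),4),end="; ")
  print()
m=(d>0)&(abs(Z-.058)<.016)&(Lx>.024)&(Lx<.07)&(abs(Ly-.09)<.03)
for x in np.arange(.026,.07,.004):
  k=m&(abs(Lx-x)<.002)
  if k.sum()>2:print("shaft",round(x,3),np.round(np.percentile(Ly[k],[2,98]),4),k.sum())
cv2.imwrite("pics/c5.png",cv2.resize(w["im"][150:400,280:580],(720,600),interpolation=2))
E
```

```text
[0.46692045 0.03961589 0.24278568] [[-1.0, 0.031, -0.001], [0.031, 1.0, 0.001], [0.001, 0.0, -1.0]] 22.05
62.556707337322095 319.8043101990047 249.79023785764 [[0.032, -0.958, -0.285, 0.393], [0.999, 0.031, 0.009, 0.042], [0.0, -0.286, 0.958, 0.386], [0.0, 0.0, 0.0, 1.0]]
hub_a_mouth 0.39 [214. 241.] [ 0.4803 -0.0513  0.058 ]
hub_a 0.93 [309. 240.] [0.4926 0.0285 0.016 ]
hub_a 0.78 [215. 242.] [ 0.492  -0.0622  0.016 ]
hub_a 0.57 [399. 285.] [0.5424 0.1171 0.016 ]
carriage_grip 0.54 [400. 286.] [0.4955 0.0939 0.134 ]
shaft_tip 0.59 [404. 348.] [0.5891 0.1149 0.058 ]
gate_grip 0.63 [568. 329.] [0.5702 0.2602 0.065 ]
hub top x [-0.04292367 -0.01533303  0.01653966] [0.0704444  0.08681423 0.10616898] 2977
-0.045 -0.02 0.0282; -0.045 -0.015 0.028; -0.045 -0.01 0.0283; -0.045 -0.005 0.0283; -0.045 0.0 0.0284; -0.045 0.005 0.0274; -0.045 0.01 0.0333; -0.045 0.015 0.0333; -0.045 0.025 0.0161; -0.045 0.03 0.0163; -0.045 0.035 0.0163; 
0.045 -0.02 0.0283; 0.045 -0.015 0.0282; 0.045 -0.01 0.0285; 0.045 -0.005 0.0283; 0.045 0.0 0.0286; 0.045 0.005 0.0276; 0.045 0.01 0.0332; 0.045 0.015 0.0338; 0.045 0.025 0.0164; 
0.09 -0.02 0.0946; 0.09 -0.015 0.0946; 0.09 -0.01 0.0946; 0.09 -0.005 0.0946; 0.09 0.0 0.0945; 0.09 0.005 0.0946; 0.09 0.01 0.0945; 0.09 0.015 0.0946; 0.09 0.035 0.0665; 
0.135 0.01 0.0328; 0.135 0.015 0.0331; 
shaft 0.034 [0.0845 0.0959] 24
shaft 0.038 [0.0794 0.1006] 108
shaft 0.042 [0.0786 0.0916] 29
shaft 0.046 [0.0787 0.0813] 17
shaft 0.05 [0.0786 0.0803] 11
shaft 0.054 [0.0784 0.0797] 8
```

View pics/c5.png

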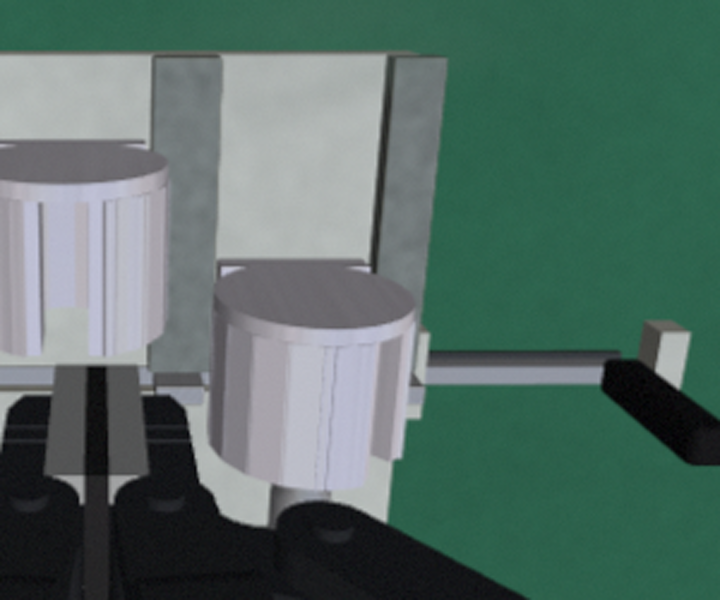

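The close view shows hub_a square in its lane, its front (local x ≈ 17 mm) right at the edge of the carriage deck. The high finger push probably pitched its front edge into the gate slot. I'll grip the hub across its body instead and slide it level.

Request:
step_arm:
  fingers: [-1, -1, -1, -1, -1, -1, -1, -1]
  travel:
    - [-0.37, 0.39, 0]
    - [-0.37, 0.39, 0]
    - [0, 0, 0.1]
    - [0, 0, 0.3]
    - [0, 0, 0.3]
    - [0, 0, 0.3]
    - [0, 0, 0]
    - [0, 0, 0]
  twist: [0, 0, 0, 0, 0, 0, 0, 0]

```text
time_s: 23.4
position: [0.5441, 0.1148, 0.1445]
tool_rot: [[-1.0, 0.031, 0.002], [0.031, 1.0, -0.0], [-0.002, -0.0, -1.0]]
ft_force: [0.7, -0.4, 0.5]
grip_width: 0.0852
gripper_force: 0.0
```

Run:
```python
from mv import *
print(monitor.observe()["position"],monitor.observe()["grip_width"],tomove([.5432,.1155,.034]))
```

```text
[0.54411107 0.114821   0.14450387] 0.08519182328668229 [  1.1   0.7 110.5]
```

Request:
step_arm:
  fingers: [-1, -1, -1, -1, -1, -1]
  travel:
    - [0.01, 0.01, 0.25]
    - [0, 0, 0.15]
    - [0, 0, 0.15]
    - [0, 0, 0.2]
    - [0, 0, 0.2]
    - [0, 0, 0.12]
  twist: [0, 0, 0, 0, 0, 0]

```text
time_s: 24.15
position: [0.5428, 0.116, 0.0355]
tool_rot: [[-1.0, 0.031, -0.0], [0.031, 1.0, -0.0], [0.0, -0.0, -1.0]]
ft_force: [0.4, 1.0, 0.3]
grip_width: 0.0852
gripper_force: 0.0
```

Request:
step_arm:
  fingers: [-0.6, -0.5, 0, 0, 0, 0]
  travel:
    - [0, 0, 0.02]
    - [0, 0, 0]
    - [0, 0, 0]
    - [0, 0, 0]
    - [0, 0, 0]
    - [0, 0, 0]
  twist: [0, 0, 0, 0, 0, 0]
  force: 30

```text
time_s: 24.9
position: [0.5429, 0.116, 0.0343]
tool_rot: [[-1.0, 0.03, 0.0], [0.03, 1.0, 0.0], [-0.0, 0.0, -1.0]]
ft_force: [-0.3, -0.5, -4.7]
grip_width: 0.0722
gripper_force: 35.9
```

Request:
step_arm:
  fingers: [0, 0, 0, 0, 0, 0, 0, 0, 0]
  travel:
    - [0, 0, -0.008]
    - [0, 0, 0]
    - [-0.03, 0, 0]
    - [-0.03, 0, 0]
    - [-0.03, 0, 0]
    - [-0.03, 0, 0]
    - [-0.03, 0, 0]
    - [-0.03, 0, 0]
    - [0, 0, 0]
  twist: [0, 0, 0, 0, 0, 0, 0, 0, 0]

```text
time_s: 26.02
position: [0.561, 0.1155, 0.0351]
tool_rot: [[-1.0, 0.03, 0.0], [0.03, 1.0, 0.0], [-0.0, 0.0, -1.0]]
ft_force: [-0.9, -0.6, -4.1]
grip_width: 0.0719
gripper_force: 36.0
```

Request:
step_arm:
  fingers: [0, 0, 0, 0, 0, 0, 0, 0, 0, 0]
  travel:
    - [-0.03, 0, 0]
    - [-0.03, 0, 0]
    - [-0.03, 0, 0]
    - [-0.03, 0, 0]
    - [-0.03, 0, 0]
    - [-0.03, 0, 0]
    - [-0.03, 0, 0]
    - [-0.03, 0, 0]
    - [-0.03, 0, 0]
    - [0, 0, 0]
  twist: [0, 0, 0, 0, 0, 0, 0, 0, 0, 0]

```text
time_s: 27.28
position: [0.588, 0.1146, 0.0351]
tool_rot: [[-1.0, 0.031, 0.0], [0.031, 1.0, 0.0], [-0.0, 0.0, -1.0]]
ft_force: [-0.8, 0.2, -4.2]
grip_width: 0.072
gripper_force: 36.0
```

Request:
step_arm:
  fingers: [0, 0, 0, 0, 0, 0, 0, 0, 0, 0]
  travel:
    - [-0.03, 0, 0]
    - [-0.03, 0, 0]
    - [-0.03, 0, 0]
    - [-0.03, 0, 0]
    - [-0.03, 0, 0.004]
    - [-0.01, 0, 0.004]
    - [-0.01, 0, 0]
    - [-0.01, 0, 0]
    - [-0.01, 0, 0]
    - [0, 0, 0]
  twist: [0, 0, 0, 0, 0, 0, 0, 0, 0, 0]

```text
time_s: 28.52
position: [0.6065, 0.1141, 0.0343]
tool_rot: [[-1.0, 0.03, -0.001], [0.03, 1.0, -0.0], [0.001, -0.0, -1.0]]
ft_force: [-3.4, -0.4, -2.0]
grip_width: 0.0718
gripper_force: 36.1
```

Request:
step_arm:
  fingers: [0, 0, 0, 0, 0]
  travel:
    - [-0.01, 0, 0]
    - [-0.01, 0, 0]
    - [-0.01, 0, 0]
    - [0, 0, 0]
    - [0, 0, 0]
  twist: [0, 0, 0, 0, 0]

```text
time_s: 29.15
position: [0.6065, 0.114, 0.0343]
tool_rot: [[-1.0, 0.03, -0.008], [0.03, 1.0, -0.0], [0.008, -0.001, -1.0]]
ft_force: [-16.6, -2.6, 7.3]
grip_width: 0.0718
gripper_force: 37.1
```

Request:
step_arm:
  fingers: [0, -1, -1, -1, -1, -1, -1, -1]
  travel:
    - [0.035, 0, 0]
    - [0, 0, 0]
    - [0, 0, 0]
    - [0, 0, 0]
    - [0, 0, -0.2]
    - [0, 0, -0.45]
    - [0, 0, -0.5]
    - [0, 0, -0.5]
  twist: [0, 0, 0, 0, 0, 0, 0, 0]

```text
time_s: 30.15
position: [0.6063, 0.1141, 0.2011]
tool_rot: [[-1.0, 0.03, 0.0], [0.03, 1.0, -0.0], [-0.0, 0.0, -1.0]]
ft_force: [0.4, 0.7, 0.3]
grip_width: 0.0857
gripper_force: 0.0
```

Request:
step_arm:
  fingers: [0.1, 0.1, 0.1, 0.1, 0.1, 0.1]
  travel:
    - [0.14, 0.5, 0]
    - [0.14, 0.5, 0]
    - [0.14, 0.48, 0]
    - [0, 0, 0]
    - [0, 0, 0]
    - [0, 0, 0]
  twist: [0, 0, 0, 0, 0, 0]

```text
time_s: 30.9
position: [0.5693, 0.2621, 0.1993]
tool_rot: [[-0.999, 0.032, 0.0], [0.032, 0.999, -0.0], [-0.0, -0.0, -1.0]]
ft_force: [-0.4, -1.0, 0.6]
grip_width: 0.0384
gripper_force: 0.0
```

```bash
cat > hubx.py <<'E'
from h import *
c=optics.get_calibration("wrist");w=np.load("w.npz");d=w["d"]
f=240/np.tan(np.radians(c["vertical_fov"])/2)
vv,uu=np.mgrid[0:480,0:640]
T=c["world_from_camera"];X=np.stack([(uu-c["cx"])/f*d,-(vv-c["cy"])/f*d,-d],-1)@T[:3,:3].T+T[:3,3]
L=(X-[.5536,.0264,0]);a=.0297;Lx=L[...,0]-a*L[...,1];Ly=L[...,1]+a*L[...,0];Z=X[...,2]
m=(d>0)&(Z>.089)&(Z<.0965)&(abs(Ly-.09)<.015)&(Lx<.078)
print("hub top x",np.percentile(Lx[m],[1,50,99]),m.sum())
m=(d>0)&(Z>.04)&(Z<.085)&(abs(Ly-.09)<.015)&(Lx<.05)
print("hub rear",np.percentile(Lx[m],[1,20,50]),m.sum())
m=(d>0)&(abs(Z-.097)<.003)&(abs(Ly-.09)<.035)&(Lx>.075)&(Lx<.1)
if m.sum():print("plate face",np.percentile(Lx[m],[1,50]),m.sum())
m=(d>0)&(abs(Z-.033)<.003)&(abs(Lx-.01)<.009)&(Ly>.05)&(Ly<.15)
if m.sum():print("tab y",np.percentile(Ly[m],[2,98]),np.percentile(Lx[m],[2,98]),m.sum())
E
python3 look.py w5 gate_grip hub_a; python3 hubx.py
```

```text
[0.56933429 0.26214805 0.1993053 ] [[-0.999, 0.032, 0.0], [0.032, 0.999, -0.0], [-0.0, -0.0, -1.0]] 30.9
62.556707337322095 319.8043101990047 249.79023785764 [[0.033, -0.957, -0.287, 0.495], [0.999, 0.032, 0.01, 0.265], [-0.0, -0.287, 0.958, 0.342], [0.0, 0.0, 0.0, 1.0]]
gate_grip 0.97 [317. 240.] [0.5705 0.2605 0.065 ]
hub_a 0.76 [ 19. 138.] [0.4925 0.0257 0.016 ]
hub_a 0.72 [152. 272.] [0.608  0.1143 0.016 ]
hub top x [0.0196111  0.04672377 0.07723732] 3497
hub rear [0.01917905 0.01953889 0.01976327] 1007
plate face [0.07619846 0.08531287] 1672
tab y [0.05056553 0.14494185] [0.00637495 0.01390918] 333
```

View pics/w5.png

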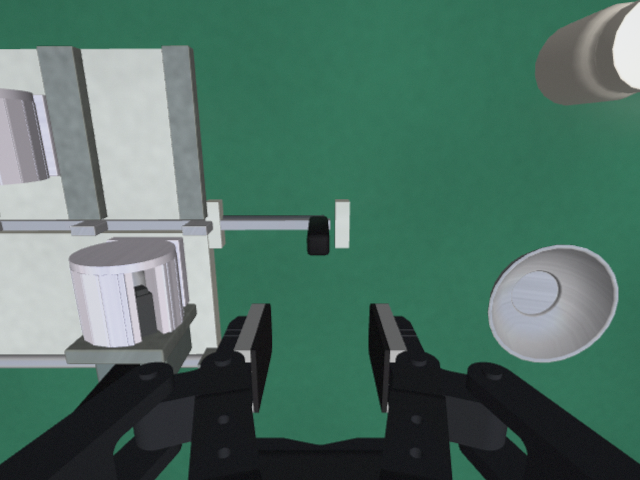

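The picture shows hub_a against the plate (around (125,300)) with the key in its slot and the gate slot clear. Its rear face measures at 19.5 mm, against 20 expected, so it is home. Now shut the gate.

Request:
step_arm:
  fingers: [0.1, 0.1, 0.1, 0.1, 1, 1, 1, 1, 1]
  travel:
    - [-0.01, -0.01, 0.45]
    - [0, 0, 0.45]
    - [0, 0, 0.4]
    - [0, 0, 0.22]
    - [0, 0, 0]
    - [0, 0, 0]
    - [0, 0, 0]
    - [0, 0, 0]
    - [0, 0, 0]
  twist: [0, 0, 0, 0, 0, 0, 0, 0, 0]
  force: 40

```text
time_s: 32.17
position: [0.5696, 0.261, 0.0471]
tool_rot: [[-1.0, 0.031, -0.002], [0.031, 1.0, -0.002], [0.001, -0.002, -1.0]]
ft_force: [1.8, -4.6, -11.0]
grip_width: 0.0154
gripper_force: 41.4
```

Request:
step_arm:
  fingers: [1, 1, 1, 1, 1, 1, 1, 1, 1, 1]
  travel:
    - [0, -0.05, 0]
    - [0, -0.05, 0]
    - [0, -0.06, 0]
    - [0, -0.06, 0]
    - [0, -0.06, 0]
    - [0, -0.06, 0]
    - [0, -0.05, 0]
    - [0, -0.03, 0]
    - [0, -0.02, 0]
    - [0, 0, 0]
  twist: [0, 0, 0, 0, 0, 0, 0, 0, 0, 0]

```text
time_s: 33.42
position: [0.5684, 0.218, 0.0471]
tool_rot: [[-1.0, 0.03, -0.0], [0.03, 1.0, -0.001], [0.0, -0.001, -1.0]]
ft_force: [2.8, -1.2, -18.0]
grip_width: 0.0153
gripper_force: 40.5
```

Request:
step_arm:
  fingers: [1, 1, 1, 1, 1, 1, 1]
  travel:
    - [0, -0.01, 0]
    - [0, -0.01, 0]
    - [0, -0.01, 0]
    - [0, -0.01, 0]
    - [0, -0.01, 0]
    - [0, 0, 0]
    - [0, 0, 0]
  twist: [0, 0, 0, 0, 0, 0, 0]

```text
time_s: 34.3
position: [0.5683, 0.2158, 0.0473]
tool_rot: [[-1.0, 0.03, 0.001], [0.03, 1.0, 0.004], [-0.001, 0.004, -1.0]]
ft_force: [5.0, 16.5, -21.0]
grip_width: 0.0154
gripper_force: 40.4
```

Request:
step_arm:
  fingers: [1, 0.1, 0.1, 0.1, 0.1, 0.1, 0.1, 0.1]
  travel:
    - [0, 0.025, 0]
    - [0, 0, 0]
    - [0, 0, 0]
    - [0, 0, -0.2]
    - [0, 0, -0.5]
    - [0, 0, -0.5]
    - [0, 0, -0.5]
    - [0, 0, 0]
  twist: [0, 0, 0, 0, 0, 0, 0, 0]

```text
time_s: 35.3
position: [0.5699, 0.2159, 0.223]
tool_rot: [[-0.999, 0.031, 0.011], [0.031, 1.0, 0.002], [-0.011, 0.002, -1.0]]
ft_force: [0.4, -0.2, -0.4]
grip_width: 0.0385
gripper_force: 0.0
```

Request:
step_arm:
  fingers: [0.1, 0.1, 0.1, 0.1]
  travel:
    - [0.3, 0, -0.2]
    - [0.3, 0, -0.2]
    - [0, 0, 0]
    - [0, 0, 0]
  twist: [0, 0, 0, 0]

```text
time_s: 35.8
position: [0.5087, 0.2174, 0.2568]
tool_rot: [[-1.0, 0.031, -0.0], [0.031, 1.0, -0.0], [0.0, -0.0, -1.0]]
ft_force: [-0.2, 0.5, 0.7]
grip_width: 0.0384
gripper_force: 0.0
```

```bash
python3 look.py w6 gate_grip hub_a carriage_grip; python3 hubx.py
```

```text
[0.50869673 0.21740897 0.2568475 ] [[-1.0, 0.031, -0.0], [0.031, 1.0, -0.0], [0.0, -0.0, -1.0]] 35.8
62.556707337322095 319.8043101990047 249.79023785764 [[0.032, -0.958, -0.286, 0.435], [0.999, 0.03, 0.009, 0.22], [-0.0, -0.287, 0.958, 0.4], [0.0, 0.0, 0.0, 1.0]]
gate_grip 0.64 [320. 284.] [0.5675 0.2157 0.065 ]
hub_a 0.88 [125. 197.] [0.4902 0.0286 0.016 ]
hub_a 0.75 [224. 306.] [0.6081 0.1133 0.016 ]
hub top x [0.01940071 0.04041375 0.07487207] 1626
hub rear [0.01892336 0.01935788 0.01962983] 690
plate face [0.07988151 0.08019057] 2
tab y [0.08076174 0.09984165] [0.00626159 0.01885644] 161
```

View pics/w6.png

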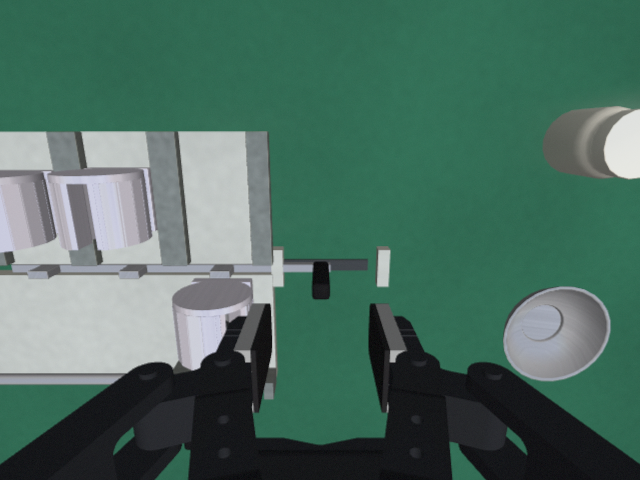

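The gate is shut, with its tab mid-lane at y = 0.081–0.100 (pixel (220,270)), behind the seated hub. The other two hubs, the jar and the dish are where they were. Handing in.

```bash
python3 -c "
from rig import close_job
print(close_job())"
```

```text
the job is handed in; nothing more can be done
None
```

The job is handed in at about 36 s. hub_a is fully home on the shaft and the gate was opened first and is shut behind it. The first push, with closed fingers, jammed at about 38 N, so I gripped the hub and slid it home instead. The other two hubs are still in their lanes, and the arm stayed clear of the rack, jar and dish.

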